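# Make up two kits of white ware for the painters

### The job

Make up the painters' two kits from the white ware on the bench, one piece to a compartment, each standing upright on the tray's floor near the middle of its compartment. The three-compartment tray gets the tall vase in its middle compartment, with the square foot and the egg cup in the two outer ones, either way round; the two-compartment tray gets the short vase and the dish, either way round. Leave the lid, the brush jar and the grey beaker where they stand.

Things in the scene. Friction and masses are not known exactly. Their poses are not given: they have to be found in the camera images.
- tall_vase: the taller of the two bottle-shaped vases: white ceramic with thin blue lines, 75 mm tall, 0.12 kg; round belly 50 mm in diameter from 6 to 36 mm up, narrow neck 22 mm wide from 50 to 66 mm up, closed mouth. Loose, upright. Origin: centre of the underside, z up
- short_vase: the shorter bottle-shaped vase: white ceramic with thin blue lines, 48 mm tall, 0.08 kg; round belly 40 mm in diameter from 5 to 26 mm up, short neck 18 mm wide above. Loose, upright. Origin: centre of the underside, z up
- square_foot: square ceramic foot for a vase, white with a blue line and a blue square on top: a block 46 x 46 mm and 20 mm high with a 36 x 36 mm step 6 mm high on top (26 mm in all), 0.10 kg. Loose, turned any way. Origin: centre of the underside, x and y square to its sides
- egg_cup: white ceramic egg cup with thin blue lines, 60 mm tall, 0.08 kg: round foot 40 mm in diameter, thin stem 18 mm, open bowl 42 mm in outer diameter from 34 to 60 mm up (narrowing to 30 mm at 26 mm up). Loose, upright. Origin: centre of the underside, z up
- dish: small round open dish, white ceramic with a thin blue line, 60 mm in outer diameter, 22 mm tall, wall 4 mm, 0.09 kg. Loose, upright. Origin: centre of the underside, z up
- lid: round domed lid with a knob, white ceramic, 56 mm in diameter and 44 mm tall; belongs to neither kit and stays where it stands among the other pieces. Loose. Origin: centre of the underside
- tray_three: plywood tray with three compartments in a row, fixed to the table: 142 mm (its x) by 252 mm (its y) outside, walls and dividers 6 mm thick and 22 mm high, floor 6 mm thick. Compartments are 130 mm (x) by about 75 mm (y), centred at y = -81.5, 0 and +81.5 mm. Origin: centre of the underside; it is turned up to 0.2 rad
- tray_two: plywood tray with two compartments side by side, fixed to the table: 142 mm (its x) by 172 mm (its y) outside, walls and divider 6 mm thick and 22 mm high, floor 6 mm thick. Compartments are 130 mm (x) by 77 mm (y), centred at y = -41.5 and +41.5 mm. Origin: centre of the underside; it is turned up to 0.2 rad
- brush_jar: steel jar of brushes, 72 mm in diameter and 85 mm tall, brushes to about 190 mm; bystander beside the trays. Loose. Origin: centre of the underside
- grey_beaker: empty grey plastic beaker, wider at the rim, 76 mm in diameter at the rim and 55 mm tall; bystander beside the trays. Loose. Origin: centre of the underside
Not all that is in view belongs to the job. What is shaped like the square_foot but red is not meant.

How it is judged:
At the end, for the whole second after the job is handed in: Tall vase in the middle of the three-compartment tray, square foot and egg cup in its outer ones, short vase and dish in the other tray, one per compartment, within 22 mm (across) and 45 mm (along) of its centre, on the floor, upright within 0.12 rad, at rest; bystanders within 20 mm of their start (y of tall_vase in the frame of tray_three between -0.022 and 0.022 m and x of tall_vase in the frame of tray_three between -0.045 and 0.045 m and z of tall_vase in the frame of tray_three between 0.002 and 0.011 m and angle between tall_vase's own z axis and vertical below 0.12 rad and (((y of square_foot in the frame of tray_three between 0.0595 and 0.1035 m and x of square_foot in the frame of tray_three between -0.045 and 0.045 m and z of square_foot in the frame of tray_three between 0.002 and 0.011 m and angle between square_foot's own z axis and vertical below 0.12 rad) and (y of egg_cup in the frame of tray_three between -0.1035 and -0.0595 m and x of egg_cup in the frame of tray_three between -0.045 and 0.045 m and z of egg_cup in the frame of tray_three between 0.002 and 0.011 m and angle between egg_cup's own z axis and vertical below 0.12 rad)) or ((y of square_foot in the frame of tray_three between -0.1035 and -0.0595 m and x of square_foot in the frame of tray_three between -0.045 and 0.045 m and z of square_foot in the frame of tray_three between 0.002 and 0.011 m and angle between square_foot's own z axis and vertical below 0.12 rad) and (y of egg_cup in the frame of tray_three between 0.0595 and 0.1035 m and x of egg_cup in the frame of tray_three between -0.045 and 0.045 m and z of egg_cup in the frame of tray_three between 0.002 and 0.011 m and angle between egg_cup's own z axis and vertical below 0.12 rad))) and (((y of short_vase in the frame of tray_two between 0.0195 and 0.0635 m and x of short_vase in the frame of tray_two between -0.045 and 0.045 m and z of short_vase in the frame of tray_two between 0.002 and 0.011 m and angle between short_vase's own z axis and vertical below 0.12 rad) and (y of dish in the frame of tray_two between -0.0635 and -0.0195 m and x of dish in the frame of tray_two between -0.045 and 0.045 m and z of dish in the frame of tray_two between 0.002 and 0.011 m and angle between dish's own z axis and vertical below 0.12 rad)) or ((y of short_vase in the frame of tray_two between -0.0635 and -0.0195 m and x of short_vase in the frame of tray_two between -0.045 and 0.045 m and z of short_vase in the frame of tray_two between 0.002 and 0.011 m and angle between short_vase's own z axis and vertical below 0.12 rad) and (y of dish in the frame of tray_two between 0.0195 and 0.0635 m and x of dish in the frame of tray_two between -0.045 and 0.045 m and z of dish in the frame of tray_two between 0.002 and 0.011 m and angle between dish's own z axis and vertical below 0.12 rad))) and linear speed of each of tall_vase, square_foot, egg_cup, short_vase, dish below 0.02 m/s and distance of each of lid, brush_jar, grey_beaker from where it was at the start of the episode below 0.02 m); the robot touches nothing.
It fails at once if the lid is moved by more than 20 mm or tipped over (distance of lid from where it was at the start of the episode above 0.02 m or angle between lid's own z axis and vertical above 0.4 rad).
It fails at once if the brush jar is moved by more than 20 mm or tipped over (distance of brush_jar from where it was at the start of the episode above 0.02 m or angle between brush_jar's own z axis and vertical above 0.4 rad).
It fails at once if the grey beaker is moved by more than 20 mm or tipped over (distance of grey_beaker from where it was at the start of the episode above 0.02 m or angle between grey_beaker's own z axis and vertical above 0.4 rad).
It also fails if it takes over 122 s, if anything falls off the work surface, if the arm or the gripper's body presses on something with over 40 N, if the wrist force passes 120 N, or if a joint passes its speed limit or range.

### The arm

A 6-joint arm with a two-finger parallel gripper is mounted at the origin on the work surface. World frame = base frame: x ahead of the robot, y to its left, z up, the work surface at z = 0. Lengths are in m, angles in rad, forces in N, time in s.
With the tool pointing down it reaches from about 0.25 to 0.775 m from the base axis. Payload 4 kg.
Tool frame: the origin (TCP) lies midway between the tips of the shut fingers; the grasp point (between the pads) lies 19 mm behind it (robot.tcp_to_grasp is the z of the grasp point in the tool frame, in m); z points along the fingers, y is the line along which they close (so a half turn about z gives the same grasp; the last joint's range is limited). The gripper opens to 94 mm and grips with 3 to 60 N. Pads are 16 mm wide; open, the fingers measure 119 mm over their backs; the gripper's body (75 mm by 177 mm) begins 78 mm behind the grasp point.
Start: joints at [1.045, 0.087, 1.371, -0, 1.684, -0.103], TCP at [0.226, 0.502, 0.17] pointing down, gripper open.
Joint ranges: [-3.1, 3.1], [-0.76, 2.03], [0.27, 2.55], [-1.08, 4.22], [0.17, 2.65], [-2.57, 2.57]. Speed limits (rad/s): [2.79, 2.79, 3.14, 3.14, 3.14, 3.14].

### API

Orientations are given as [roll, pitch, yaw] about the fixed x, y, z axes, in that order (R = Rz(yaw) Ry(pitch) Rx(roll)).
In Python, from bench import robot gives the robot as it stands. The module is installed in compiled form; this text tells all that it offers.
- The arm moves only by the tool move_arm, never from a script. Its argument "motion" is one flat list of numbers, 7 for each row, row after row: the turn, a rotation vector about the tool's x, y, z in units of 45 degrees (1.0 is 45 degrees), then the shift along the tool's x, y, z in units of 100 mm (1.0 is 100 mm), then the opening, from 0 (shut) to 1 (fully open). A call has 1 to 12 rows; each row shifts and turns the commanded pose from where the row before left it, along the tool's axes as they then stand; what a row does not reach is not made up. A row lasts 1/12 s, in which the tool goes at most 41.7 mm and 7.16 degrees, less where a joint would pass 70% of its speed; a pose out of reach is approached as far as the arm can. A call with a number of a shift or a turn outside -1 to 1 is refused whole. A call with a gripper value outside its range is refused whole. The fingers move at their own pace and stop on an object; the grip force is fixed at half the most. Time passes only in rows, so rows that do not move let the fingers close. It gives the time, the measured TCP pose, the force, the opening and the grip force at its end, in the units of the state.
- robot.get_obs(): the state, without advancing time (a new reading comes with each control period).
- robot.snapshot(name): name is "scene" or "side" or "wrist"; returns the picture (480x640x3 uint8, red, green, blue); there is no depth.
- robot.get_calibration(name): a dict with "fx", "fy", "cx", "cy" (pixels), "k1" (the pictures are not rectified: a ray, as slopes to the right and down, at radius r is drawn at 1 + k1 r^2 times it, then the intrinsics apply), "R" (3x3) and "t" (3): a world point X has camera coordinates R X + t. Camera axes: x right, y down, z forward; pixel columns grow to the right and rows downward; lengths in m; the calibration is good to about 2 mm. A picture is of the moment at which its call begins: read the wrist's pose just before it. get_calibration takes no time and is no camera call; for the wrist camera it gives the pose at the moment of the call.
- robot.close_job(): hands the job in; it is judged then, once.
The state is a dict: "time": time; "joint_positions": joint angles; "qvel": joint speeds; "joint_torque": joint torques, N m; "tool_pos": TCP position; "ee_rot": TCP orientation; "wrist_force": force on the tool from outside, world axes, zero at the start; "wrist_torque": the same for the moment, N m; "width": finger opening in m; "finger_force": force on a finger pad.
Only numpy, scipy, OpenCV 4.12 (cv2) and the standard library are available. Lean on these libraries where they do the work, as an engineer would, in place of code of your own. Each camera call takes 0.05 s, during which the arm holds its last target. There are 200 camera calls.

## Working session

There is one attempt and no reset: what is moved stays moved. The work goes in short steps, Python scripts to look and compute and a tool call to move; the robot and the scene stay as the last step left them, time stands still between calls to the robot, and variables do not carry over. Pictures are saved under pics/ and viewed, at most 14 in all, crops included, and the job is handed in when it is done.

Besides the shell and the picture viewer there is one more tool, called after ">>>" by a JSON object that holds its "name" and its "arguments". move_arm: Moves the arm, as the interface text tells. Shifts and turns lie within -1 to 1; 1 stands for 100 mm of shift or 45 degrees of turn. Its arguments: {"type":"object","properties":{"motion":{"type":"array","items":{"type":"number"}}},"required":["motion"]}

```bash
mkdir -p pics
cat > h.py <<'E'
import numpy as np, cv2
from bench import robot
def snap(n,f):
    im=robot.snapshot(n); cv2.imwrite(f'pics/{f}.png',im[:,:,::-1]); return im
def ray(c,u,v):
    K=np.array([[c['fx'],0,c['cx']],[0,c['fy'],c['cy']],[0,0,1.]])
    p=cv2.undistortPoints(np.array([[[u,v]]],float),K,np.array([c['k1'],0,0,0.]))[0,0]
    R=np.array(c['R']);return -R.T@np.array(c['t']),R.T@np.array([p[0],p[1],1])
def onz(c,u,v,z):
    o,d=ray(c,u,v);return (o+d*(z-o[2])/d[2])
def proj(c,X):
    K=np.array([[c['fx'],0,c['cx']],[0,c['fy'],c['cy']],[0,0,1.]])
    return cv2.projectPoints(np.atleast_2d(np.array(X,float)),cv2.Rodrigues(np.array(c['R']))[0],np.array(c['t'],float),K,np.array([c['k1'],0,0,0.]))[0][:,0]
E
python3 - <<'E'
from h import *
print(robot.get_obs())
for n in('scene','side','wrist'):
    snap(n,n+'0');c=robot.get_calibration(n);print(n,c)
E
```

```text
{'time': 0.0, 'joint_positions': array([ 1.04486431e+00,  8.79451265e-02,  1.37222742e+00, -3.71193666e-06,
        1.68363560e+00, -1.03122736e-01]), 'qvel': array([ 0.0005074 , -0.0005376 ,  0.00085899, -0.00140999,  0.00062329,
        0.00059562]), 'joint_torque': array([ 3.62058163e-04, -3.40170908e+01, -3.02434623e+01,  7.19301123e-02,
        3.28040973e-02, -1.65410884e-04]), 'tool_pos': array([0.2253753 , 0.50100836, 0.16882331]), 'ee_rot': array([-3.13938855e+00, -2.24393549e-04,  2.71878271e+00]), 'wrist_force': array([ 0.15406025, -1.13090171, -0.08754291]), 'wrist_torque': array([0.07059544, 0.04179269, 0.04459872]), 'finger_force': 0.0, 'width': 0.09404134089298423}
scene {'fx': 449.2887037726717, 'fy': 449.2887037726717, 'cx': 327.4994556017653, 'cy': 239.7838586244686, 'k1': -0.04753424140982727, 'R': array([[-0.86225969,  0.50644766, -0.00435932],
       [ 0.29188201,  0.48987689, -0.82147765],
       [-0.4138999 , -0.70959947, -0.57022405]]), 't': array([ 0.42057637, -0.08618841,  1.30217291])}
side {'fx': 526.8794153788358, 'fy': 526.8794153788358, 'cx': 312.3643327406243, 'cy': 246.94613747575232, 'k1': -0.05002732943038546, 'R': array([[ 0.91855205, -0.39528721,  0.00318511],
       [-0.22307011, -0.52497938, -0.82136251],
       [ 0.32634621,  0.75375372, -0.57039765]]), 't': array([-0.44974849,  0.14068939,  1.2365833 ])}
wrist {'fx': 418.4405399887595, 'fy': 418.4405399887595, 'cx': 321.1457163466621, 'cy': 238.19358275125015, 'k1': -0.05548305781148248, 'R': array([[ 0.40981673,  0.91216708, -0.00121293],
       [ 0.88292455, -0.396344  ,  0.25170551],
       [ 0.22911674, -0.10422406, -0.96780311]]), 't': array([-0.54944012, -0.02671059,  0.39089111])}
```

View pics/scene0.png

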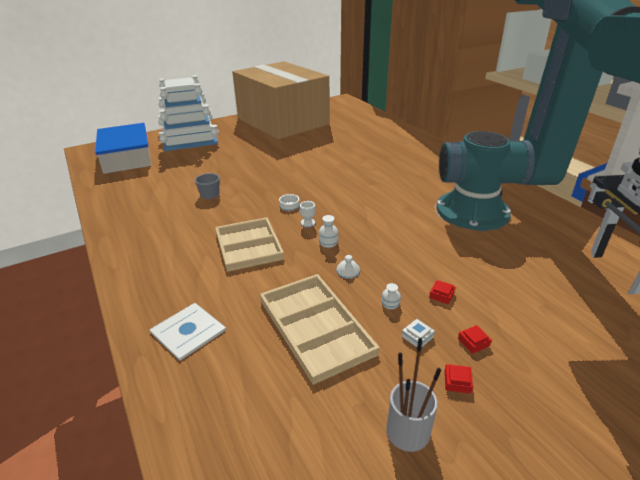

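View pics/side0.png

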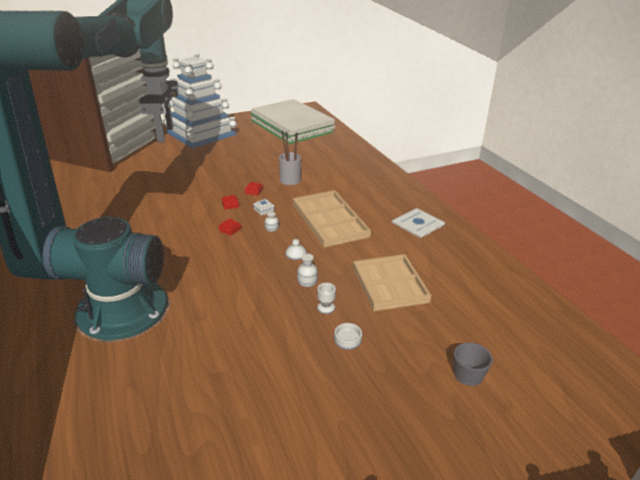

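View pics/wrist0.png

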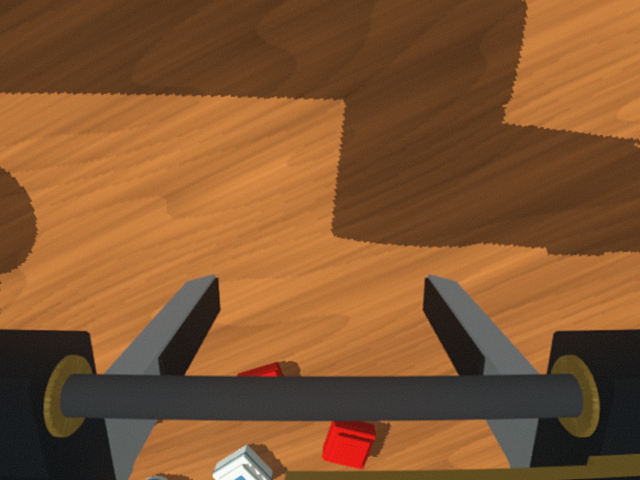

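The scene view shows the dish at (289,203), egg cup (308,214), tall vase (328,232), lid (348,267), short vase (391,297) and square foot (418,333). Tray_two is at (248,244), tray_three at (318,327), and there are three red decoys. The side view shows the same layout, and the wrist sees only the foot and the reds at its edge. Next I'll measure with masks.

```bash
cat > seg.py <<'E'
from h import *
rois={'scene':(190,190,290,210),'side':(200,170,260,190)}
def whites(n,im):
    h=cv2.cvtColor(im,cv2.COLOR_RGB2HSV).astype(int)
    m=((h[...,1]<75)&(h[...,2]>110)).astype(np.uint8)
    k,l,s,c=cv2.connectedComponentsWithStats(m)
    x,y,w,hh=rois[n]
    return m,[(s[i].tolist(),c[i].round(1).tolist()) for i in range(1,k) if s[i][4]>60 and x<c[i][0]<x+w and y<c[i][1]<y+hh]
E
python3 - <<'E'
from seg import *
out=[]
for n in('scene','side'):
    im=cv2.imread(f'pics/{n}0.png')[:,:,::-1].copy()
    m,b=whites(n,im)
    for q in b: print(n,q)
    h=cv2.cvtColor(im,cv2.COLOR_RGB2HSV)
    for p in ([(248,225),(300,290),(280,120),(100,300),(320,345)] if n=='scene' else [(400,260),(320,195),(250,400),(340,215)]): print(p,h[p[1],p[0]])
    x,y,w,hh=(200,190,250,210) if n=='scene' else (210,170,230,180)
    out.append(cv2.resize(im[y:y+hh,x:x+w],None,fx=3,fy=3,interpolation=cv2.INTER_CUBIC)[:,:,::-1])
cv2.imwrite('pics/c0.png',out[0]);cv2.imwrite('pics/c1.png',out[1])
E
```

```text
scene ([455, 184, 46, 14, 183], [476.9, 193.2])
scene ([279, 194, 37, 33, 636], [298.8, 207.8])
scene ([319, 215, 19, 33, 488], [328.0, 232.2])
scene ([218, 228, 51, 21, 353], [241.9, 236.2])
scene ([251, 244, 26, 13, 175], [263.8, 249.8])
scene ([224, 249, 28, 14, 219], [237.7, 255.4])
scene ([336, 255, 24, 23, 381], [347.8, 267.6])
scene ([381, 283, 20, 27, 401], [390.8, 296.4])
scene ([268, 288, 62, 31, 658], [297.5, 302.3])
scene ([281, 308, 66, 42, 959], [313.6, 326.3])
scene ([402, 319, 33, 28, 510], [417.4, 332.9])
scene ([330, 333, 37, 31, 512], [348.4, 346.7])
scene ([299, 344, 39, 31, 595], [319.1, 358.7])
scene ([413, 381, 17, 35, 202], [419.1, 395.0])
(248, 225) [ 18  87 140]
(300, 290) [ 19  87 143]
(280, 120) [ 17 116 110]
(100, 300) [ 15 147 170]
(320, 345) [ 19  87 150]
side ([253, 199, 26, 33, 456], [267.1, 214.0])
side ([392, 208, 53, 30, 857], [418.1, 222.4])
side ([285, 239, 33, 48, 810], [302.8, 263.8])
side ([317, 282, 19, 32, 511], [325.8, 297.4])
side ([334, 323, 28, 27, 629], [347.6, 335.7])
(400, 260) [ 17 103 196]
(320, 195) [ 17 100 191]
(250, 400) [ 13 151 144]
(340, 215) [ 18  96 199]
```

View pics/c0.png

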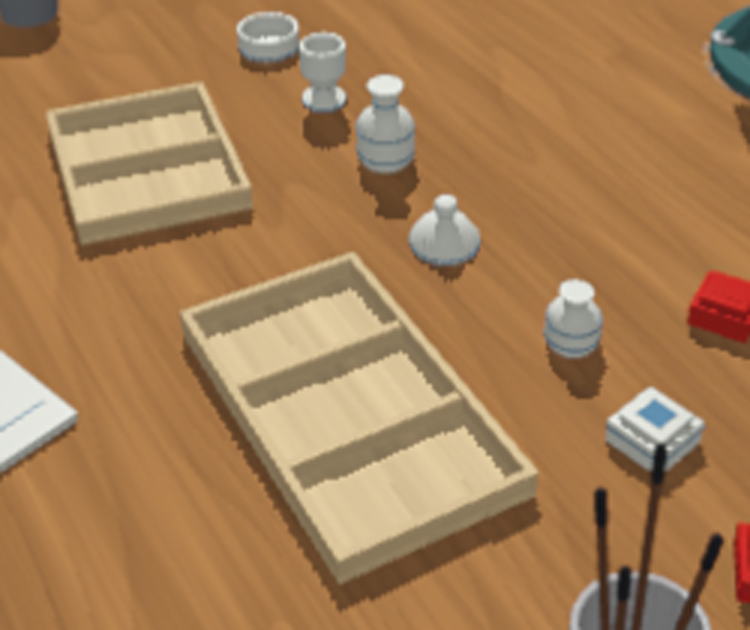

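View pics/c1.png

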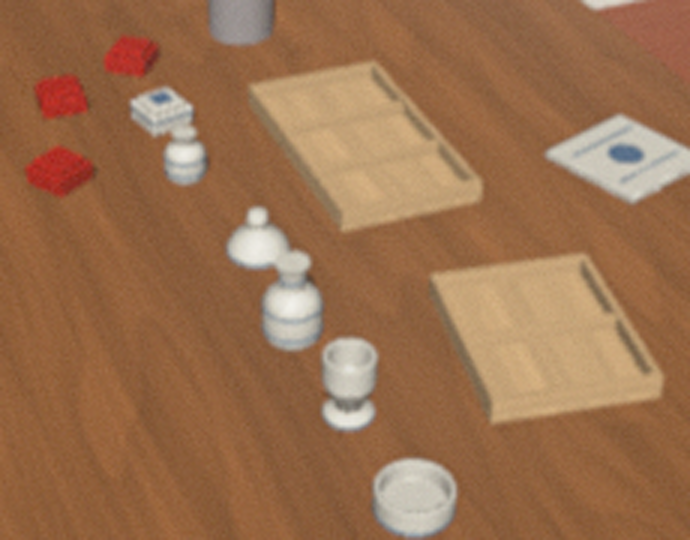

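```bash
cat > loc.py <<'E'
from h import *
C={n:robot.get_calibration(n) for n in('scene','side')}
def tri(a,b):
    o,d=ray(C['scene'],*a);p,e=ray(C['side'],*b);d/=np.linalg.norm(d);e/=np.linalg.norm(e)
    t=np.linalg.lstsq(np.c_[d,-e],p-o,rcond=None)[0]
    A,B=o+t[0]*d,p+t[1]*e;return (A+B)/2,np.linalg.norm(A-B)
E
python3 - <<'E'
from loc import *
P={'dish':(268,31,415,482,.022),'egg':(323,44,350,352,.06),'tall':(385,86,293,262,.075),'lid':(446,203,258,214,.042),'short':(576,291,183,132,.048),'foot':(657,414,161,98,.026),
't3_nb-':(352,257,342,220,.025),'t3_far-':(183,316,480,185,.025),'t3_far+':(340,568,375,65,.025),'t3_nb+':(535,475,250,88,.025),
't2_nb-':(203,86,490,412,.025),'t2_far-':(48,115,660,385,.025),'t2_far+':(82,235,585,257,.025),'t2_nb+':(250,200,432,278,.025)}
Q={}
for k,(a,b,c,d,z) in P.items():
    s=(a/3+200-1/3,b/3+190-1/3);e=(c/3+210-1/3,d/3+170-1/3)
    X,g=tri(s,e);u=onz(C['scene'],*s,z);v=onz(C['side'],*e,z);Q[k]=X
    print(k,X.round(4),round(g,4),u[:2].round(4),v[:2].round(4))
for t in('t3','t2'):
    q=np.array([Q[t+s] for s in('_nb-','_far-','_far+','_nb+')]);print(t,q.mean(0).round(4))
    for i in range(4):
        d=q[(i+1)%4]-q[i];print(np.linalg.norm(d[:2]).round(4),np.degrees(np.arctan2(d[1],d[0])).round(2))
E
```

```text
dish [ 0.4455 -0.2968  0.0185] 0.0018 [ 0.4472 -0.2908] [ 0.4446 -0.3003]
egg [ 0.4429 -0.1862  0.0583] 0.0024 [ 0.4431 -0.1832] [ 0.443  -0.1886]
tall [ 0.4415 -0.0777  0.0714] 0.0021 [ 0.4434 -0.0724] [ 0.4405 -0.0829]
lid [0.4599 0.047  0.0359] 0.0028 [0.463  0.0541] [0.4577 0.0377]
short [0.442  0.1917 0.0444] 0.0013 [0.4441 0.1951] [0.4406 0.1854]
foot [0.4548 0.299  0.022 ] 0.0028 [0.4562 0.3021] [0.4537 0.2911]
t3_nb- [0.5406 0.0412 0.0113] 0.0006 [0.5483 0.0562] [0.5324 0.0228]
t3_far- [0.6818 0.0401 0.0139] 0.001 [0.6855 0.0524] [0.6735 0.0252]
t3_far+ [0.6915 0.2931 0.0118] 0.0027 [0.695  0.3028] [0.6821 0.2708]
t3_nb+ [0.5502 0.2951 0.0142] 0.0021 [0.5553 0.3029] [0.5442 0.2766]
t2_nb- [ 0.5374 -0.245   0.0124] 0.0003 [ 0.5449 -0.2261] [ 0.5295 -0.2573]
t2_far- [ 0.6772 -0.2703  0.0129] 0.0017 [ 0.6824 -0.2523] [ 0.6667 -0.2817]
t2_far+ [ 0.7126 -0.0943  0.0105] 0.0042 [ 0.7156 -0.0743] [ 0.7029 -0.1113]
t2_nb+ [ 0.5761 -0.068   0.0096] 0.0019 [ 0.5834 -0.0484] [ 0.5668 -0.0867]
t3 [0.616  0.1674 0.0128]
0.1413 -0.45
0.2531 87.8
0.1414 179.16
0.2541 -92.17
t2 [ 0.6258 -0.1694  0.0114]
0.1421 -10.27
0.1796 78.62
0.1391 169.09
0.1812 -102.33
```

Run:
```python
from loc import *
print('jar',onz(C['side'],290,182,0),tri((411,430),(290,172)))
print('jar rim',tri((413,403),(290,158)))
print('brush tips',[onz(C['scene'],u,v,.19).round(3) for u,v in((419,342),(401,355),(437,372))])
print('beaker',onz(C['side'],472,375,.0))
c=robot.get_calibration('wrist')
im=cv2.imread('pics/wrist0.png')
print('tcp in wrist',proj(c,[robot.get_obs()['tool_pos']]),'campos',-np.array(c['R']).T@c['t'])
# foot edge directions from scene: step-top corners and block corners by eye in crop
for z,pts in((.02,[(607,432),(703,425)]),(.026,[(614,424),(651,389),(699,421),(661,452)])):
    for p in pts: print(z,onz(C['scene'],p[0]/3+200-.3,p[1]/3+190-.3,z)[:2].round(4))
```

```text
jar [0.59275006 0.4279927  0.        ] (array([0.60671447, 0.4649311 , 0.01733325]), np.float64(0.0015267334716881503))
jar rim (array([0.60338125, 0.45502849, 0.07402892]), np.float64(0.002922315988863105))
brush tips [array([0.593, 0.438, 0.19 ]), array([0.63 , 0.444, 0.19 ]), array([0.607, 0.492, 0.19 ])]
beaker [ 0.63018927 -0.49764096  0.        ]
tcp in wrist [[320.92306877 268.17481454]] campos [0.15919349 0.53133486 0.3843624 ]
0.02 [0.4904 0.2938]
0.02 [0.4323 0.3214]
0.026 [0.4861 0.2947]
0.026 [0.4447 0.2822]
0.026 [0.4367 0.3213]
0.026 [0.4756 0.3294]
```

>>> {"name": "move_arm", "arguments": {"motion": [0,0,0.15,0,0,-0.05,1,0,0,0.15,0,0,-0.05,1]}}

```text
time: 0.32
tool_pos: [0.2254, 0.5011, 0.1791]
ee_rot: [-3.139, 0.0, 2.478]
wrist_force: [-0.5, 0.5, -0.5]
width: 0.0942
finger_force: 0.0
```

>>> {"name": "move_arm", "arguments": {"motion": [0,0,0.15,0,0,0,1,0,0,0.15,0,0,0,1,0,0,0.15,0,0,0,1,0,0,0.15,0,0,0,1,0,0,0.15,0,0,0,1,0,0,0.07,0,0,0,1]}}

```text
time: 0.82
tool_pos: [0.2255, 0.5013, 0.1795]
ee_rot: [-3.141, 0.001, 1.834]
wrist_force: [0.2, 0.5, -0.2]
width: 0.0937
finger_force: 0.0
```

>>> {"name": "move_arm", "arguments": {"motion": [0,0,0,-0.28,0.19,0,1,0,0,0,-0.28,0.19,0,1,0,0,0,-0.28,0.19,0,1,0,0,0,-0.28,0.19,0,1,0,0,0,-0.28,0.19,0,1,0,0,0,-0.28,0.19,0,1,0,0,0,-0.28,0.19,0,1,0,0,0,-0.28,0.19,0,1,0,0,0,-0.28,0.19,0,1,0,0,0,0,0,0,1,0,0,0,0,0,0,1]}}

```text
time: 1.73
tool_pos: [0.4581, 0.3027, 0.1792]
ee_rot: [-3.14, -0.0, 1.836]
wrist_force: [-0.5, 0.2, -0.5]
width: 0.0941
finger_force: 0.0
```

Run:
```python
from h import *
c=robot.get_calibration('wrist');o=robot.get_obs();print(o['tool_pos'],o['ee_rot']);snap('wrist','w1')
print(proj(c,[[.455,.299,.026],[.442,.192,.048]]))
```

```text
[0.45811112 0.30266244 0.17920066] [-3.14000775e+00 -5.36499168e-05  1.83581306e+00]
[[316.73072901 216.44724876]
 [272.12032107 328.97795069]]
```

View pics/w1.png

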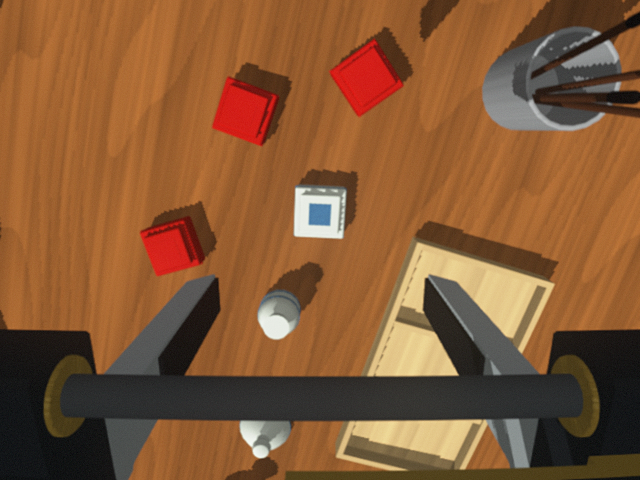

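The wrist view shows the white foot with its blue square at (320,214), almost square to the image. The short vase's mouth is at (278,325), tray_three's corners are at (418,240) and (553,284), and the three red blocks lie to the upper left. Only the white block with the blue square fits the description.

Run:
```python
from h import *
c=robot.get_calibration('wrist');im=cv2.imread('pics/w1.png');h=cv2.cvtColor(im,cv2.COLOR_BGR2HSV)
m=((h[...,0]>95)&(h[...,0]<125)&(h[...,1]>90)).astype(np.uint8);m[:150]=0;m[270:]=0;m[:,:280]=0;m[:,380:]=0
ct=max(cv2.findContours(m,0,2)[0],key=cv2.contourArea);b=cv2.boxPoints(cv2.minAreaRect(ct))
w=np.array([onz(c,*p,.026) for p in b]);print(b.round(1).tolist(),w.mean(0).round(4))
for i in range(4): d=w[(i+1)%4]-w[i];print(np.degrees(np.arctan2(d[1],d[0])).round(1),np.linalg.norm(d).round(4))
print('short',onz(c,278,325,.048))
a=[onz(c,*p,.022) for p in((418,239),(554,283),(338,457))];print(np.round(a,4))
d=a[1]-a[0];print(np.linalg.norm(d),np.degrees(np.arctan2(d[1],d[0])))
d=a[2]-a[0];print(np.linalg.norm(d),np.degrees(np.arctan2(d[1],d[0])))
```

```text
[[308.3999938964844, 223.60000610351562], [309.70001220703125, 203.39999389648438], [330.29998779296875, 204.8000030517578], [328.8999938964844, 225.0]] [0.4559 0.3026 0.026 ]
101.2 0.0185
11.5 0.0184
-78.1 0.0185
-168.6 0.0186
short [0.44561186 0.19820965 0.048     ]
[[0.55   0.3035 0.022 ]
 [0.6919 0.297  0.022 ]
 [0.546  0.049  0.022 ]]
0.14203865641903254 -2.6404147181407156
0.25453729411305415 -90.89974855288384
```

>>> {"name": "move_arm", "arguments": {"motion": [0,0,0.08,0,-0.02,0,1,0,0,0,0,0,0.25,1,0,0,0,0,0,0.25,1,0,0,0,0,0,0.25,1,0,0,0,0,0,0.25,1,0,0,0,0,0,0.25,1,0,0,0,0,0,0.25,1,0,0,0,0,0,0.24,1,0,0,0,0,0,0,1,0,0,0,0,0,0,1]}}

```text
time: 2.62
tool_pos: [0.4532, 0.3039, 0.0049]
ee_rot: [-3.138, 0.001, 1.778]
wrist_force: [-0.6, -0.2, 0.2]
width: 0.0937
finger_force: 0.0
```

>>> {"name": "move_arm", "arguments": {"motion": [0,0,0,0,0,0,0,0,0,0,0,0,0,0,0,0,0,0,0,0,0,0,0,0,0,0,0,0,0,0,0,0,0,0,0,0,0,0,0,0,0,0,0,0,0,0,0,0,0]}}

```text
time: 3.2
tool_pos: [0.4557, 0.3034, 0.0063]
ee_rot: [3.141, -0.0, 1.776]
wrist_force: [-0.3, -0.3, -0.7]
width: 0.0505
finger_force: 0.0
```

>>> {"name": "move_arm", "arguments": {"motion": [0,0,0,0,0,0,0,0,0,0,0,0,0,0,0,0,0,0,0,0,0,0,0,0,0,0,0,0,0,0,0,0,0,-0.3,0,0,0,0,0,0,-0.3,0,0,0,0,0,0,-0.3,0,0,0,0,0,0,0,0]}}

```text
time: 3.87
tool_pos: [0.4594, 0.3056, 0.1035]
ee_rot: [3.129, -0.004, 1.776]
wrist_force: [1.3, 1.0, 1.0]
width: 0.001
finger_force: 0.0
```

Run:
```python
from h import *
c=robot.get_calibration('wrist');o=robot.get_obs();print(o['tool_pos'],o['ee_rot']);snap('wrist','w2')
```

```text
[0.45937828 0.30557355 0.10353565] [ 3.12904587 -0.0037676   1.77641246]
```

View pics/w2.png

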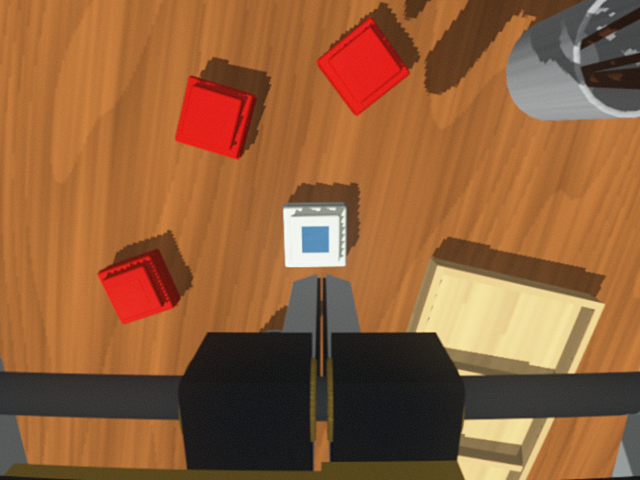

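The fingers shut on nothing: the foot is still there with its blue square at (315,239), the tips at (322,277). I'll re-measure from here.

Run:
```python
from h import *
c=robot.get_calibration('wrist');o=robot.get_obs()
print(onz(c,315,239,.026),'tcp',proj(c,[o['tool_pos'],[.456,.3026,.026],[.456,.3026,.179]]), o['tool_pos'])
R=np.array(c['R']);p=o['tool_pos']
from scipy.spatial.transform import Rotation as Ro
T=Ro.from_euler('xyz',o['ee_rot']).as_matrix()
print('cam in tool',T.T@(-R.T@c['t']-p)); print((R@T).round(3))
C={n:robot.get_calibration(n) for n in('scene','side')}
for n in C: snap(n,n+'1'); print(n,proj(C[n],[o['tool_pos'],o['tool_pos']+[0,0,-.0]]))
i=[cv2.resize(cv2.imread(f'pics/{n}1.png')[y:y+130,x:x+190],(760,520))[:, :] for n,x,y in(('scene',320,200),('side',190,130))]
cv2.imwrite('pics/c2.png',np.vstack([cv2.resize(k,(438,300)) for k in i]))
```

```text
[0.45523289 0.30136891 0.026     ] tcp [[320.66127305 268.43025856]
 [316.39689023 237.57833701]
 [315.45977322 342.17017498]] [0.45806668 0.30484987 0.10048647]
cam in tool [ 7.28905857e-02  1.74292433e-04 -2.15283035e-01]
[[ 0.001  1.    -0.   ]
 [-0.968  0.    -0.252]
 [-0.252  0.     0.968]]
scene [[423.3633942  300.81027388]
 [423.3633942  300.81027388]]
side [[262.00100276 178.04983801]
 [262.00100276 178.04983801]]
```

View pics/c2.png

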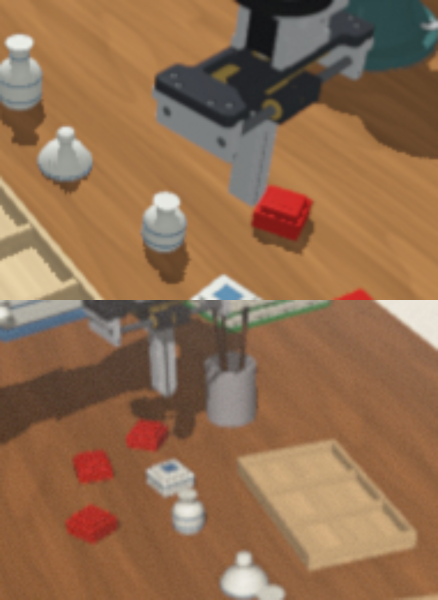

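Run:
```python
from loc import *
from scipy.spatial.transform import Rotation as Ro
print('tip tri',tri((426.3,287),(261.6,169)))
o=robot.get_obs();p=o['tool_pos'];T=Ro.from_euler('xyz',o['ee_rot']).as_matrix();print(p,o['joint_positions'],o['width'])
c=robot.get_calibration('wrist')
for z in(0,-.01,-.02,-.03,-.04): print(z,proj(c,[p+T@np.array([0,0,z])]).round(1), proj(C['scene'],[p+T@np.array([0,0,z])]).round(1),proj(C['side'],[p+T@np.array([0,0,z])]).round(1))
```

```text
tip tri (array([0.45637697, 0.30312513, 0.13186058]), np.float64(0.0030727702704311925))
[0.45531993 0.30331956 0.095747  ] [4.84006824e-01 1.07061564e-01 1.49675817e+00 1.48740484e-05
 1.53781747e+00 2.78497211e-01] 0.00047712097291284787
0 [[320.7 268.5]] [[423.7 301.7]] [[261.4 179.9]]
-0.01 [[320.7 274.7]] [[424.3 297.7]] [[261.2 176.8]]
-0.02 [[320.7 281.5]] [[424.9 293.7]] [[261.  173.8]]
-0.03 [[320.7 288.9]] [[425.6 289.6]] [[260.8 170.7]]
-0.04 [[320.7 297.1]] [[426.3 285.5]] [[260.7 167.6]]
```

Both fixed views and the wrist view put the real fingertips about 30 mm above the reported TCP, so the grasp passed over the foot. I'll check the constant, then open and find the table by stepping down until force shows.

```bash
python3 -c "
from bench import robot
print(robot.tcp_to_grasp,robot.get_obs()['tool_pos'])"
```

```text
-0.0188 [0.45531993 0.30331956 0.095747  ]
```

>>> {"name": "move_arm", "arguments": {"motion": [0,0,0,0,0,0,1,0,0,0,0,0,0,1,0,0,0,0,0,0,1,0,0,0,0,0,0,1,0,0,0,0,0,0,1,0,0,0,0,0,0,1,0,0,0,0,0,0,1,0,0,0,0,0,0,1,0,0,0,0,0,0,1,0,0,0,0,0,0.3,1,0,0,0,0,0,0.3,1,0,0,0,0,0,0.3,1]}}

```text
time: 5.02
tool_pos: [0.4563, 0.3039, 0.006]
ee_rot: [3.139, -0.001, 1.776]
wrist_force: [0.1, -1.0, -0.3]
width: 0.0771
finger_force: 0.0
```

>>> {"name": "move_arm", "arguments": {"motion": [0,0,0,0,0,0.1,1,0,0,0,0,0,0.1,1,0,0,0,0,0,0,1,0,0,0,0,0,0,1]}}

```text
time: 5.35
tool_pos: [0.4562, 0.3038, -0.013]
ee_rot: [3.14, -0.001, 1.776]
wrist_force: [0.6, -0.5, 0.0]
width: 0.0938
finger_force: 0.0
```

>>> {"name": "move_arm", "arguments": {"motion": [0,0,0,0,0,0.04,1,0,0,0,0,0,0.04,1,0,0,0,0,0,0,1,0,0,0,0,0,0,1]}}

```text
time: 5.68
tool_pos: [0.4557, 0.3036, -0.0215]
ee_rot: [3.141, -0.0, 1.776]
wrist_force: [-0.1, 0.1, -0.3]
width: 0.0944
finger_force: 0.0
```

>>> {"name": "move_arm", "arguments": {"motion": [0,0,0,0,0,0.03,1,0,0,0,0,0,0,1,0,0,0,0,0,0,1]}}

```text
time: 5.93
tool_pos: [0.4553, 0.3034, -0.0251]
ee_rot: [-3.141, 0.0, 1.776]
wrist_force: [-0.3, 0.5, 0.6]
width: 0.094
finger_force: 0.0
```

>>> {"name": "move_arm", "arguments": {"motion": [0,0,0,0,0,0.03,1,0,0,0,0,0,0,1,0,0,0,0,0,0,1]}}

```text
time: 6.18
tool_pos: [0.4552, 0.3033, -0.0283]
ee_rot: [-3.141, 0.0, 1.776]
wrist_force: [-0.2, 1.1, -0.3]
width: 0.0941
finger_force: 0.0
```

>>> {"name": "move_arm", "arguments": {"motion": [0,0,0,0,0,0,0,0,0,0,0,0,0,0,0,0,0,0,0,0,0,0,0,0,0,0,0,0,0,0,0,0,0,0,0,0,0,0,0,0,0,0,0,0,0,0,0,0,0,0,0,0,0,0,0,0,0,0,0,0,0,0,0]}}

```text
time: 6.93
tool_pos: [0.4555, 0.3034, -0.028]
ee_rot: [3.141, -0.0, 1.776]
wrist_force: [-0.2, -0.2, 0.5]
width: 0.0458
finger_force: 30.0
```

>>> {"name": "move_arm", "arguments": {"motion": [0,0,0,0,0,-0.2,0,0,0,0,0,0,-0.3,0,0,0,0,0,0,-0.3,0,0,0,0.15,0,0,0,0,0,0,0.15,0,0,0,0,0,0,0,-0.09,0.335,0,0,0,0,0,-0.09,0.335,0,0,0,0,0,-0.09,0.335,0,0,0,0,0,-0.09,0.335,0,0,0,0,0,-0.09,0.335,0,0,0,0,0,0,0,0,0,0,0,0,0,0,0,0]}}

```text
time: 7.93
tool_pos: [0.6223, 0.2522, 0.0502]
ee_rot: [-3.139, 0.001, 1.538]
wrist_force: [-0.2, 0.9, -1.1]
width: 0.0455
finger_force: 30.0
```

>>> {"name": "move_arm", "arguments": {"motion": [0,0,0,0,0,0,0,0,0,0,0,0,0,0]}}

```text
time: 8.1
tool_pos: [0.6203, 0.2539, 0.0519]
ee_rot: [-3.141, -0.0, 1.542]
wrist_force: [-0.3, -1.0, -0.4]
width: 0.0458
finger_force: 30.0
```

Run:
```python
from h import *
c=robot.get_calibration('wrist');o=robot.get_obs();print(o['tool_pos'],o['ee_rot'],o['width']);snap('wrist','w3')
```

```text
[0.62034826 0.25392535 0.05186794] [-3.14062692e+00 -9.70148590e-05  1.54159675e+00] 0.045784554996870015
```

View pics/w3.png

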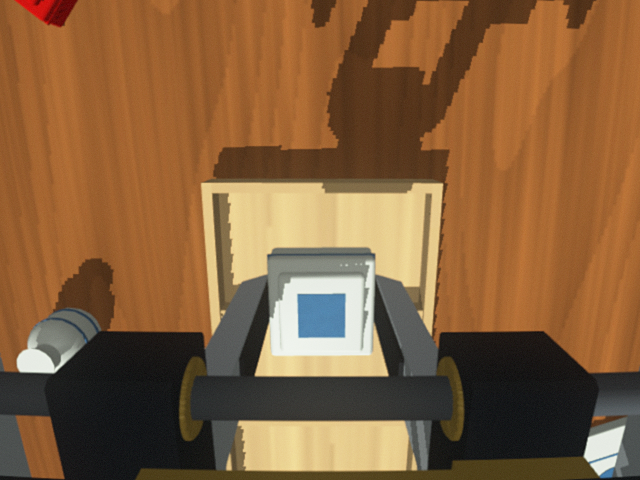

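The foot is held squarely above the outer compartment, with the tray rim at (203..443,183). Lowering and releasing.

>>> {"name": "move_arm", "arguments": {"motion": [0,0,0,0,0,0.25,0,0,0,0,0,0,0.25,0,0,0,0,0,0,0.15,0,0,0,0,0,0,0.08,0,0,0,0,0,0,0,0,0,0,0,0,0,0,0,0,0,0,0,0,0,0.7,0,0,0,0,0,0,0.7,0,0,0,0,0,0,0.7,0,0,0,0,0,0,0.7,0,0,0,0,0,0,0.7]}}

```text
time: 9.07
tool_pos: [0.6218, 0.2535, -0.0206]
ee_rot: [3.141, -0.0, 1.541]
wrist_force: [0.1, -0.9, 0.7]
width: 0.0659
finger_force: 0.0
```

>>> {"name": "move_arm", "arguments": {"motion": [0,0,0,0,0,-0.3,0.7,0,0,0,0,0,-0.35,0.7,0,0,0,0,0,-0.35,1,0,0,0,-0.1,-0.29,0,1,0,0,0,-0.1,-0.29,0,1,0,0,0,-0.1,-0.29,0,1,0,0,0,-0.1,-0.29,0,1,0,0,0,-0.1,-0.29,0,1,0,0,0,-0.11,-0.3,0,1,0,0,0,0,0,0,1,0,0,0,0,0,0,1,0,0,0,0,0,0,1]}}

```text
time: 10.07
tool_pos: [0.4457, 0.1979, 0.0797]
ee_rot: [3.139, -0.001, 1.541]
wrist_force: [0.4, -0.4, 0.4]
width: 0.0941
finger_force: 0.0
```

Run:
```python
from h import *
c=robot.get_calibration('wrist');o=robot.get_obs();print(o['tool_pos'],o['ee_rot'],o['width']);snap('wrist','w4')
print(proj(c,[[.4456,.198,.048],[.442,.192,.048]]))
```

```text
[0.44571753 0.19794549 0.07971502] [ 3.13944870e+00 -7.94004476e-04  1.54058882e+00] 0.09409057082319154
[[320.47109232 251.90571237]
 [314.94807723 261.37507887]]
```

View pics/w4.png

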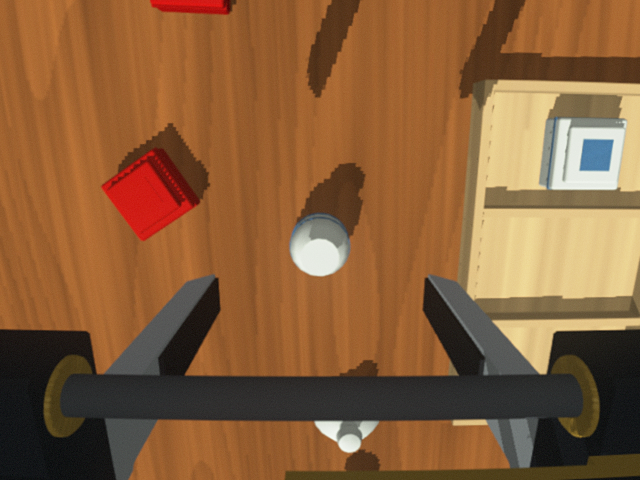

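The short vase's mouth is at (320,256), about 2 mm off, and the foot sits centred in its compartment at (587,155).

>>> {"name": "move_arm", "arguments": {"motion": [0,0,0,-0.02,0,0.3,1,0,0,0,0,0,0.3,1,0,0,0,0,0,0.3,1,0,0,0,0,0,0.16,1,0,0,0,0,0,0,1,0,0,0,0,0,0,0,0,0,0,0,0,0,0,0,0,0,0,0,0,0,0,0,0,0,0,0,0,0,0,0,0,0,0,0,0,0,0,0,0,0,0,0,0,0,0,0,0,0]}}

```text
time: 11.12
tool_pos: [0.4451, 0.1958, -0.0264]
ee_rot: [3.141, -0.0, 1.541]
wrist_force: [1.4, 0.2, 0.8]
width: 0.0509
finger_force: 0.0
```

>>> {"name": "move_arm", "arguments": {"motion": [0,0,0,0,0,0,0,0,0,0,0,0,0,0,0,0,0,0,0,0,0]}}

```text
time: 11.37
tool_pos: [0.4448, 0.1957, -0.0268]
ee_rot: [3.141, -0.0, 1.541]
wrist_force: [-0.3, 0.1, 1.3]
width: 0.0391
finger_force: 30.0
```

>>> {"name": "move_arm", "arguments": {"motion": [0,0,0,0,0,-0.2,0,0,0,0,0,0,-0.3,0,0,0,0,0,0,-0.3,0,0,0,0.1,0,0,-0.2,0,0,0,0.107,0,0,0,0,0,0,0,0,0,0,0]}}

```text
time: 11.87
tool_pos: [0.4459, 0.1961, 0.0748]
ee_rot: [3.138, -0.002, 1.377]
wrist_force: [-0.5, 0.1, 0.1]
width: 0.0392
finger_force: 30.0
```

>>> {"name": "move_arm", "arguments": {"motion": [0,0,0,-0.15,0.14,0,0,0,0,0,-0.26,0.235,0,0,0,0,0,-0.26,0.235,0,0,0,0,0,-0.26,0.235,0,0,0,0,0,-0.26,0.235,0,0,0,0,0,-0.26,0.235,0,0,0,0,0,-0.26,0.235,0,0,0,0,0,-0.26,0.235,0,0,0,0,0,-0.26,0.235,0,0,0,0,0,-0.26,0.235,0,0,0,0,0,-0.26,0.235,0,0,0,0,0,0,0,0,0]}}

```text
time: 12.87
tool_pos: [0.6374, -0.1279, 0.0699]
ee_rot: [-3.14, 0.003, 1.375]
wrist_force: [-0.1, -0.6, -0.8]
width: 0.0391
finger_force: 30.0
```

>>> {"name": "move_arm", "arguments": {"motion": [0,0,0,0,0,0,0,0,0,0,0,0,0,0]}}

```text
time: 13.03
tool_pos: [0.6353, -0.1212, 0.0713]
ee_rot: [-3.138, -0.001, 1.379]
wrist_force: [-0.3, 0.8, -0.3]
width: 0.0392
finger_force: 30.0
```

Run:
```python
from h import *
c=robot.get_calibration('wrist');o=robot.get_obs();print(o['tool_pos'],o['ee_rot'],o['width']);snap('wrist','w5')
```

```text
[ 0.63527623 -0.12121189  0.07129586] [-3.13817987e+00 -1.02564626e-03  1.37909384e+00] 0.039179526852382025
```

View pics/w5.png

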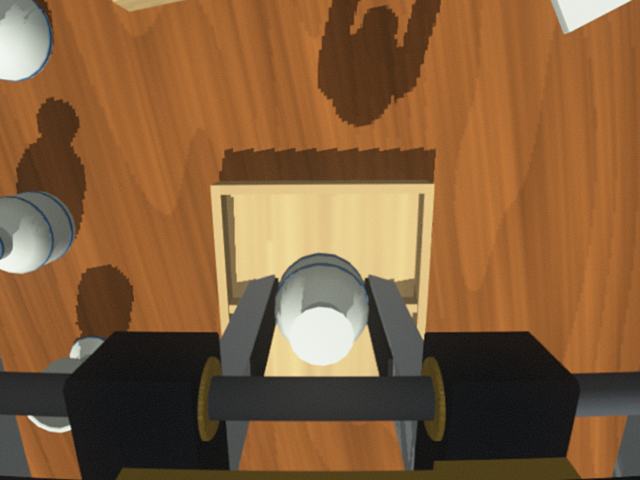

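The short vase is held over tray_two, with the rim corners at (212,186) and (433,184). I'll compute the tray frame from these.

Run:
```python
from h import *
c=robot.get_calibration('wrist')
a,b=onz(c,212,186,.022),onz(c,433.5,184.5,.022);d=b-a;L=np.linalg.norm(d);x=d/L;y=np.array([-x[1],x[0],0])
m=(a+b)/2;print(L,np.degrees(np.arctan2(d[1],d[0])),'C',m-y*.086,'+',m-y*.0445,'-',m-y*.1275)
```

```text
0.14107743766720013 -10.50154861203619 C [ 0.62812267 -0.16719278  0.022     ] + [ 0.63568655 -0.12638791  0.022     ] - [ 0.6205588  -0.20799766  0.022     ]
```

>>> {"name": "move_arm", "arguments": {"motion": [0,0,0,-0.05,0,0.25,0,0,0,0,0,0,0.3,0,0,0,0,0,0,0.2,0,0,0,0,0,0,0.1,0,0,0,0,0,0,0.06,0,0,0,0,0,0,0,0,0,0,0,0,0,0,0,0,0,0,0,0,0,0.7,0,0,0,0,0,0,0.7,0,0,0,0,0,0,0.7,0,0,0,0,0,0,0.7,0,0,0,0,0,0,0.7]}}

```text
time: 14.08
tool_pos: [0.6359, -0.127, -0.0174]
ee_rot: [3.14, -0.0, 1.378]
wrist_force: [0.2, 0.6, -0.1]
width: 0.0652
finger_force: 0.0
```

>>> {"name": "move_arm", "arguments": {"motion": [0,0,0,0,0,-0.25,0.7,0,0,0,0,0,-0.38,0.7,0,0,0,0,0,-0.38,1,0,0,0,-0.28,-0.22,0,1,0,0,0,-0.28,-0.22,0,1,0,0,0,-0.28,-0.22,0,1,0,0,0,-0.28,-0.22,0,1,0,0,0,-0.28,-0.22,0,1,0,0,0,-0.28,-0.22,0,1,0,0,0,-0.3,-0.21,0,1,0,0,0,0,0,0,1,0,0,0,0,0,0,1]}}

```text
time: 15.08
tool_pos: [0.4464, -0.2931, 0.0833]
ee_rot: [3.141, -0.0, 1.374]
wrist_force: [0.4, -0.5, 0.7]
width: 0.0938
finger_force: 0.0
```

Run:
```python
from h import *
c=robot.get_calibration('wrist');o=robot.get_obs();print(o['tool_pos'],o['ee_rot'],o['width']);im=snap('wrist','w6')
h=cv2.cvtColor(im,cv2.COLOR_RGB2HSV).astype(int)
m=((h[...,1]<75)&(h[...,2]>110)).astype(np.uint8)
k,l,s,cc=cv2.connectedComponentsWithStats(m)
for i in range(1,k):
    if s[i][4]>300:print(s[i],cc[i].round(1))
print(proj(c,[[.448,-.292,.022]]))
```

```text
[ 0.44642664 -0.29307014  0.08334059] [ 3.14075901e+00 -8.95388327e-05  1.37434038e+00] 0.09383558829008089
[ 240   26   77   85 4527] [280.7  69.9]
[ 277  203   87   86 5406] [320.4 244.1]
[[322.70748973 237.80241023]]
```

View pics/w6.png

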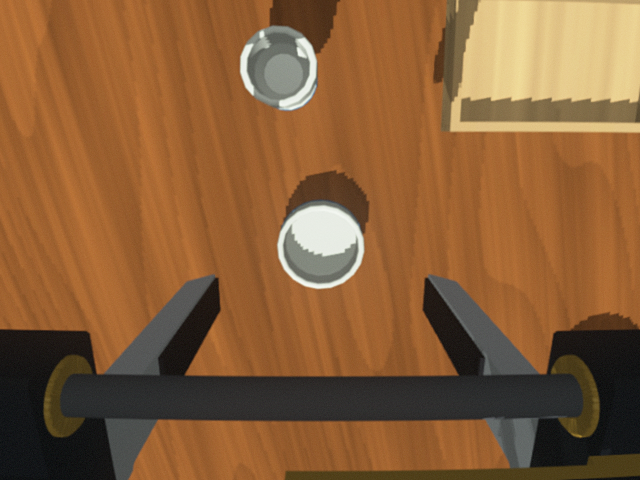

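The dish's rim centre is at (320.5,245.5), and the egg cup's rim centre is at (280,67).

Run:
```python
from h import *
c=robot.get_calibration('wrist');o=robot.get_obs()
print(o['tool_pos'],onz(c,320.5,245.5,.022),'egg',onz(c,279.5,66,.06))
```

```text
[ 0.4473536  -0.29213901  0.08326891] [ 0.44642071 -0.29609448  0.022     ] egg [ 0.44617724 -0.18335424  0.06      ]
```

>>> {"name": "move_arm", "arguments": {"motion": [0,0,0,-0.04,0,0.3,1,0,0,0,0,0,0.35,1,0,0,0,0,0,0.3,1,0,0,0,0,0,0.15,1,0,0,0,0,0,0,0,0,0,0,0,0,0,0,0,0,0,0,0,0,0,0,0,0,0,0,0,0,0,0,0,0,0,0,0,0,0,0,0,0,0,0,0,0,0,0,0,0,0,0,0,0,0,0,0,0]}}

```text
time: 16.13
tool_pos: [0.4474, -0.2964, -0.0254]
ee_rot: [3.139, 0.001, 1.378]
wrist_force: [-0.8, 0.8, 5.1]
width: 0.0584
finger_force: 29.8
```

>>> {"name": "move_arm", "arguments": {"motion": [0,0,0,0,0,-0.2,0,0,0,0,0,0,-0.35,0,0,0,0,0,0,-0.35,0,0,0,0,0,0,0,0,0,0,0,0.2,0.255,0,0,0,0,0,0.2,0.255,0,0,0,0,0,0.2,0.255,0,0,0,0,0,0.2,0.255,0,0,0,0,0,0.2,0.255,0,0,0,0,0,0.2,0.255,0,0,0,0,0,0,0,0,0,0,0,0,0,0,0,0]}}

```text
time: 17.13
tool_pos: [0.6203, -0.2061, 0.0614]
ee_rot: [-3.14, -0.0, 1.381]
wrist_force: [-0.3, 0.3, -0.8]
width: 0.0582
finger_force: 29.8
```

>>> {"name": "move_arm", "arguments": {"motion": [0,0,0,0,0,0,0,0,0,0,0,0,0,0]}}

```text
time: 17.3
tool_pos: [0.6187, -0.208, 0.0626]
ee_rot: [-3.141, 0.0, 1.377]
wrist_force: [-0.5, 0.4, -1.1]
width: 0.0583
finger_force: 29.8
```

>>> {"name": "move_arm", "arguments": {"motion": [0,0,0,0,0.02,0.25,0,0,0,0,0,0,0.3,0,0,0,0,0,0,0.15,0,0,0,0,0,0,0.08,0,0,0,0,0,0,0.04,0,0,0,0,0,0,0,0,0,0,0,0,0,0,0,0,0,0,0,0,0,0.85,0,0,0,0,0,0,0.85,0,0,0,0,0,0,0.85,0,0,0,0,0,0,0.85,0,0,0,0,0,0,0.85]}}

```text
time: 18.3
tool_pos: [0.6221, -0.2077, -0.0186]
ee_rot: [3.141, 0.0, 1.378]
wrist_force: [0.2, -0.4, -0.4]
width: 0.0801
finger_force: 0.0
```

>>> {"name": "move_arm", "arguments": {"motion": [0,0,0,0,0,-0.3,0.85,0,0,0,0,0,-0.4,0.85,0,0,0,0,0,-0.4,1,0,0,0,-0.015,-0.29,0,1,0,0,0,-0.015,-0.29,0,1,0,0,0,-0.015,-0.29,0,1,0,0,0,-0.015,-0.29,0,1,0,0,0,-0.015,-0.3,0,1,0,0,0,-0.01,-0.31,0,1,0,0,0,0,0,0,1,0,0,0,0,0,0,1,0,0,0,0,0,0,1]}}

```text
time: 19.3
tool_pos: [0.4473, -0.1825, 0.0916]
ee_rot: [3.14, 0.0, 1.378]
wrist_force: [0.0, 0.8, 1.1]
width: 0.0939
finger_force: 0.0
```

```bash
cat >> h.py <<'E'
def wl():
    c=robot.get_calibration('wrist');o=robot.get_obs();print(o['tool_pos'],o['ee_rot']);im=snap('wrist','w%d'%(o['time']*100))
    h=cv2.cvtColor(im,cv2.COLOR_RGB2HSV).astype(int)
    m=((h[...,1]<75)&(h[...,2]>90)).astype(np.uint8);m[330:]=0
    for ct in cv2.findContours(m,0,2)[0]:
        if cv2.contourArea(ct)>300: print(cv2.boundingRect(ct),cv2.minEnclosingCircle(ct))
    return c,o
E
python3 - <<'E'
from h import *
c,o=wl();print(proj(c,[[.446,-.1825,.06],[.446,-.1825,.0],[.444,-.075,.075]]))
E
```

```text
[ 0.44733957 -0.18246299  0.09160342] [3.13950325e+00 3.27120544e-04 1.37800937e+00]
(284, 208, 67, 80) ((317.4375, 247.5), 39.88983917236328)
(519, 185, 96, 88) ((566.365234375, 225.65869140625), 48.24661636352539)
(547, 73, 89, 65) ((591.0, 106.5), 44.78011703491211)
(240, 33, 82, 88) ((281.46917724609375, 76.32040405273438), 43.959693908691406)
[[318.54139325 252.47132555]
 [318.85366518 229.79645183]
 [275.05823497  67.45165258]]
```

>>> {"name": "move_arm", "arguments": {"motion": [0,0,0,-0.01,-0.01,0.3,1,0,0,0,0,0,0.35,1,0,0,0,0,0,0.3,1,0,0,0,0,0,0,0,0,0,0,0,0,0,0,0,0,0,0,0,0,0,0,0,0,0,0,0,0,0,0,0,0,0,0,0,0,0,0,0,0,0,0,0,0,0,0,0,0,0,0,0,0,0,0,0,0,0,0,0,0,0,0,0]}}

```text
time: 20.35
tool_pos: [0.4454, -0.1831, -0.0034]
ee_rot: [3.141, 0.0, 1.378]
wrist_force: [0.2, 0.4, 2.5]
width: 0.0405
finger_force: 30.0
```

>>> {"name": "move_arm", "arguments": {"motion": [0,0,0,0,0,0,0,0,0,0,0,0,0,0,0,0,0,0,0,0,0]}}

```text
time: 20.6
tool_pos: [0.4454, -0.1831, -0.0035]
ee_rot: [3.141, 0.0, 1.378]
wrist_force: [-1.2, 1.0, 4.4]
width: 0.0405
finger_force: 30.0
```

>>> {"name": "move_arm", "arguments": {"motion": [0,0,0,0,0,-0.3,0,0,0,0,0,0,-0.4,0,0,0,0,0,0,-0.3,0,0,0,-0.1,0,0,0,0,0,0,-0.105,0,0,0,0,0,0,0,0,0,0,0]}}

```text
time: 21.1
tool_pos: [0.4454, -0.1829, 0.096]
ee_rot: [3.141, 0.0, 1.54]
wrist_force: [-0.3, 0.2, -0.5]
width: 0.0405
finger_force: 30.0
```

>>> {"name": "move_arm", "arguments": {"motion": [0,0,0,0.25,0.15,0,0,0,0,0,0.28,0.165,0,0,0,0,0,0.28,0.165,0,0,0,0,0,0.28,0.165,0,0,0,0,0,0.28,0.165,0,0,0,0,0,0.28,0.165,0,0,0,0,0,0.28,0.165,0,0,0,0,0,0.28,0.165,0,0,0,0,0,0.28,0.16,0,0,0,0,0,0.29,0.16,0,0,0,0,0,0,0,0,0,0,0,0,0,0,0,0]}}

```text
time: 22.1
tool_pos: [0.6159, 0.0912, 0.0939]
ee_rot: [-3.138, 0.0, 1.54]
wrist_force: [-0.4, -1.4, -0.6]
width: 0.0405
finger_force: 30.0
```

```bash
python3 - <<'E'
from h import *
c,o=wl();print(o['width'],o['finger_force'])
E
ls pics
```

```text
[0.61593131 0.09121801 0.09388017] [-3.13833893e+00  3.85628356e-04  1.54021990e+00]
(92, 253, 71, 68) ((125.57058715820312, 288.64410400390625), 37.87287139892578)
(271, 239, 102, 91) ((321.5, 297.4333190917969), 59.5543212890625)
(538, 197, 102, 133) ((598.5, 263.0), 77.43555450439453)
(286, 0, 75, 32) ((322.66217041015625, 13.5), 39.06880187988281)
0.04054323042468823 29.999809004366398
c0.png
c1.png
c2.png
scene0.png
scene1.png
side0.png
side1.png
w1.png
w1930.png
w2.png
w2210.png
w3.png
w4.png
w5.png
w6.png
wrist0.png
```

>>> {"name": "move_arm", "arguments": {"motion": [0,0,0,0,0,0.25,0,0,0,0,0,0,0.3,0,0,0,0,0,0,0.2,0,0,0,0,0,0,0.1,0,0,0,0,0,0,0.05,0,0,0,0,0,0,0,0,0,0,0,0,0,0,0,0]}}

```text
invalid input
```

>>> {"name": "move_arm", "arguments": {"motion": [0,0,0,0,0,0.01,0,0,0,0,0,0,0,0.75,0,0,0,0,0,0,0.75,0,0,0,0,0,0,0.75,0,0,0,0,0,0,0.75,0,0,0,0,0,0,0.75,0,0,0,0,0,0,0.75,0,0,0,0,0,-0.2,0.75,0,0,0,0,0,-0.3,1,0,0,0,0,0,-0.3,1,0,0,0,0,0,-0.3,1]}}

```text
time: 23.07
tool_pos: [0.616, 0.0898, 0.206]
ee_rot: [-3.141, -0.0, 1.539]
wrist_force: [-0.0, 0.3, 0.2]
width: 0.0869
finger_force: 0.0
```

The lowering call was refused because I miscounted its numbers, so the egg cup was released about 9 cm up. I'll look at where it landed.

Run:
```python
from h import *
c,o=wl();w=robot.snapshot('wrist');s=robot.snapshot('side');a=robot.snapshot('scene')
big=np.hstack([cv2.resize(w,(400,300)),cv2.resize(s[130:330,200:467],(400,300))])
b2=np.hstack([cv2.resize(a[180:390,190:470],(400,300)),cv2.resize(w[0:340,150:603],(400,300))])
cv2.imwrite('pics/m1.png',np.vstack([big,b2])[:,:,::-1])
```

```text
[0.6160441  0.08979624 0.20596231] [-3.14081288e+00 -1.34766993e-05  1.53911148e+00]
(146, 222, 56, 53) ((173.5, 247.0), 28.20027732849121)
(298, 188, 49, 58) ((321.3043518066406, 216.9130401611328), 29.12226104736328)
(485, 169, 126, 132) ((550.5, 234.5), 76.69755554199219)
(295, 0, 55, 57) ((322.0, 26.554546356201172), 37.87019348144531)
```

View pics/m1.png

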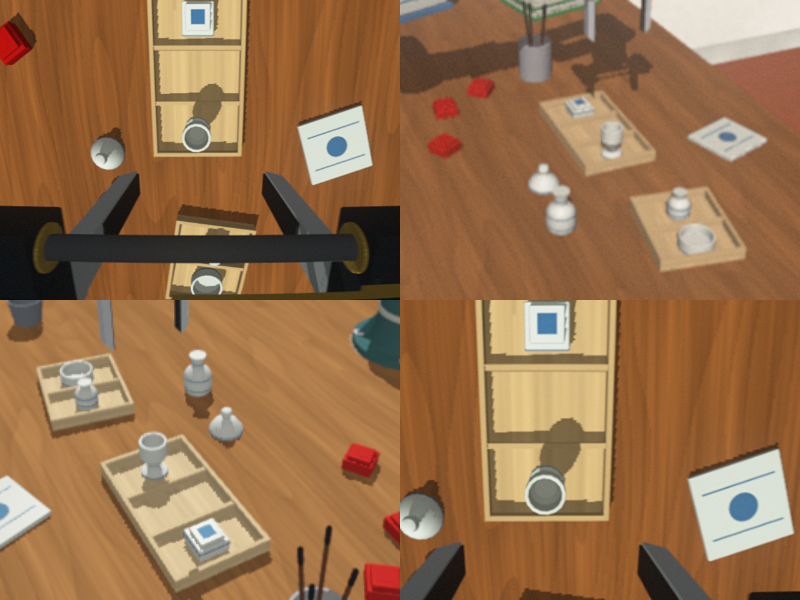

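Lucky: the egg cup landed upright in the far compartment, rim at (197,138) in the top-left panel, and all the other pieces stand as placed. I'll check its offset, and the tall vase.

Run:
```python
from h import *
c=robot.get_calibration('wrist')
r=[onz(c,322.5,221.5,.066)]
t=[onz(c,*p,.022) for p in((245.5,250),(388,250))]
print(r,t,np.mean(t,0))
im=cv2.imread('pics/w2307.png' if 0 else sorted(__import__('glob').glob('pics/w230*.png'))[-1])
# floor-level check: edges of the tray along the cup's column
cc=cv2.imread('pics/w1930.png');print(np.round([onz(c,321,251,.022),onz(c,321,148,.022)],4))
```

```text
[array([0.61863581, 0.08538799, 0.066     ])] [array([0.54117329, 0.04929991, 0.022     ]), array([0.6828804 , 0.04478345, 0.022     ])] [0.61202684 0.04704168 0.022     ]
[[0.6162 0.0459 0.022 ]
 [0.6193 0.1462 0.022 ]]
```

>>> {"name": "move_arm", "arguments": {"motion": [0,0,0,-0.24,-0.238,0,1,0,0,0,-0.24,-0.238,0,1,0,0,0,-0.24,-0.238,0,1,0,0,0,-0.24,-0.238,0,1,0,0,0,-0.24,-0.238,0,1,0,0,0,-0.24,-0.238,0,1,0,0,0,-0.24,-0.238,0,1,0,0,0,0,0,0.3,1,0,0,0,0,0,0.3,1,0,0,0,0,0,0.3,1,0,0,0,0,0,0,1,0,0,0,0,0,0,1]}}

```text
time: 24.27
tool_pos: [0.442, -0.0721, 0.1118]
ee_rot: [-3.134, -0.002, 1.539]
wrist_force: [-0.5, 0.1, 0.2]
width: 0.0942
finger_force: 0.0
```

Run:
```python
from h import *
c,o=wl();print(proj(c,[[.4445,-.073,.075],[.4445,-.073,.03],[.4445,-.073,0]]))
import glob,os
f=max(glob.glob('pics/w*.png'),key=os.path.getmtime);im=cv2.imread(f);h=cv2.cvtColor(im,cv2.COLOR_BGR2HSV)
m=((h[...,1]<75)&(h[...,2]>205)).astype(np.uint8);m[330:]=0
for ct in cv2.findContours(m,0,2)[0]:
    if cv2.contourArea(ct)>100: print('bright',cv2.boundingRect(ct),cv2.minEnclosingCircle(ct))
cv2.imwrite('pics/m2.png',im)
```

```text
[ 0.44201287 -0.07212813  0.11179646] [-3.13435476e+00 -1.96761314e-03  1.53899980e+00]
(428, 275, 71, 55) ((463.0, 302.0), 44.20417022705078)
(541, 265, 73, 60) ((577.1812744140625, 296.09063720703125), 38.281314849853516)
(289, 199, 71, 78) ((324.1875, 237.75), 38.85203170776367)
(306, 18, 79, 83) ((345.4588928222656, 59.157535552978516), 41.5180778503418)
(532, 0, 104, 32) ((583.5, 4.5), 51.696327209472656)
[[325.22666518 250.99968391]
 [325.08924686 233.82227772]
 [325.01719437 224.85262175]]
bright (556, 291, 58, 33) ((584.5, 306.5), 28.609539031982422)
bright (293, 231, 57, 46) ((320.2558288574219, 249.12791442871094), 29.128314971923828)
bright (308, 38, 65, 62) ((339.74285888671875, 69.73332977294922), 33.67096710205078)
bright (535, 0, 101, 31) ((585.0, 3.5), 50.1224479675293)
```

View pics/m2.png

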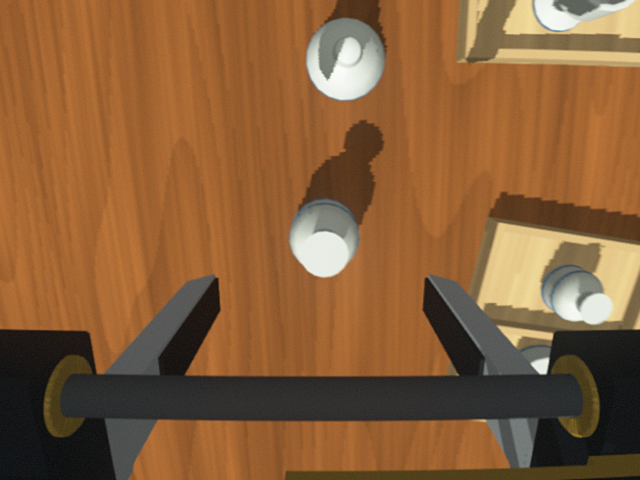

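The tall vase's mouth is at (325,255), about 2 mm from prediction. The lid at (345,59) is clear of the fingers.

>>> {"name": "move_arm", "arguments": {"motion": [0,0,0,-0.03,0.02,0.3,1,0,0,0,0,0,0.3,1,0,0,0,0,0,0.3,1,0,0,0,0,0,0.3,1,0,0,0,0,0,0.13,1,0,0,0,0,0,0,1]}}

```text
time: 24.82
tool_pos: [0.4452, -0.0753, -0.0197]
ee_rot: [-3.137, -0.001, 1.54]
wrist_force: [-0.9, 0.1, 0.2]
width: 0.0936
finger_force: 0.0
```

>>> {"name": "move_arm", "arguments": {"motion": [0,0,0,0,0,0,0,0,0,0,0,0,0,0,0,0,0,0,0,0,0,0,0,0,0,0,0,0,0,0,0,0,0,0,0,0,0,0,0,0,0,0,0,0,0,0,0,0,0,0,0,0,0,0,0,0,0,0,0,0,0,0,0]}}

```text
time: 25.57
tool_pos: [0.4461, -0.0759, -0.0177]
ee_rot: [-3.141, -0.0, 1.539]
wrist_force: [-3.1, 0.5, 4.3]
width: 0.0489
finger_force: 30.0
```

>>> {"name": "move_arm", "arguments": {"motion": [0,0,0,0,0,-0.2,0,0,0,0,0,0,-0.3,0,0,0,0,0,0,-0.35,0,0,0,0,0,0,-0.35,0,0,0,0,0,0,0,0]}}

```text
time: 25.98
tool_pos: [0.4516, -0.0773, 0.1096]
ee_rot: [3.127, 0.003, 1.539]
wrist_force: [0.2, -0.0, -1.0]
width: 0.0489
finger_force: 30.0
```

>>> {"name": "move_arm", "arguments": {"motion": [0,0,0,0.253,0.165,0,0,0,0,0,0.253,0.165,0,0,0,0,0,0.253,0.165,0,0,0,0,0,0.253,0.165,0,0,0,0,0,0.253,0.165,0,0,0,0,0,0.253,0.165,0,0,0,0,0,0.253,0.165,0,0,0,0,0,0.253,0.165,0,0,0,0,0,0.253,0.165,0,0,0,0,0,0.253,0.165,0,0,0,0,0,0,0,0,0,0,0,0,0,0,0,0]}}

```text
time: 26.98
tool_pos: [0.6192, 0.1729, 0.0994]
ee_rot: [-3.139, 0.001, 1.541]
wrist_force: [-0.4, -0.3, -0.9]
width: 0.0492
finger_force: 30.0
```

>>> {"name": "move_arm", "arguments": {"motion": [0,0,0,0,0,0,0,0,0,0,0,0,0,0]}}

```text
time: 27.15
tool_pos: [0.6189, 0.1708, 0.1014]
ee_rot: [-3.141, 0.0, 1.538]
wrist_force: [-0.8, -0.2, -1.8]
width: 0.0493
finger_force: 30.0
```

>>> {"name": "move_arm", "arguments": {"motion": [0,0,0,0,0,0.25,0,0,0,0,0,0,0.3,0,0,0,0,0,0,0.3,0,0,0,0,0,0,0.2,0,0,0,0,0,0,0.07,0,0,0,0,0,0,0,0,0,0,0,0,0,0,0]}}

```text
time: 27.73
tool_pos: [0.6196, 0.1709, -0.0093]
ee_rot: [3.14, -0.0, 1.538]
wrist_force: [-0.2, 0.4, -1.4]
width: 0.0491
finger_force: 30.0
```

>>> {"name": "move_arm", "arguments": {"motion": [0,0,0,0,0,0.02,0,0,0,0,0,0,0,0,0,0,0,0,0,0,0]}}

```text
time: 27.98
tool_pos: [0.6198, 0.1716, -0.0114]
ee_rot: [3.14, -0.0, 1.539]
wrist_force: [0.4, -0.3, -1.7]
width: 0.0493
finger_force: 30.0
```

>>> {"name": "move_arm", "arguments": {"motion": [0,0,0,0,0,0,0.75,0,0,0,0,0,0,0.75,0,0,0,0,0,0,0.75,0,0,0,0,0,0,0.75,0,0,0,0,0,-0.2,0.75,0,0,0,0,0,-0.3,0.75,0,0,0,0,0,-0.3,0.75,0,0,0,0,0,-0.3,0.75,0,0,0,0,0,-0.3,0.75,0,0,0,0,0,-0.3,0.75,0,0,0,0,0,0,0.75,0,0,0,0,0,0,0.75]}}

```text
time: 28.98
tool_pos: [0.621, 0.1721, 0.1612]
ee_rot: [3.136, -0.001, 1.539]
wrist_force: [-0.5, 0.4, -0.0]
width: 0.0705
finger_force: 0.0
```

Run:
```python
from loc import *
a=robot.snapshot('scene');s=robot.snapshot('side')
k={}
for n,im in(('scene',a),('side',s)):
    cv2.imwrite(f'pics/f_{n}.png',im[:,:,::-1])
    # expected tops at compartment centres (world, from the tray frames)
    P={'tall':(.619,.172,.081),'foot':(.6215,.2535,.032),'egg':(.6186,.0854,.066),'short':(.6357,-.1264,.054),'dish':(.6206,-.208,.028),'lid':(.4615,.05,.042),'jar':(.605,.457,.085)}
    for q,X in P.items(): print(n,q,proj(C[n],[X])[0].round(1))
v=np.vstack([cv2.resize(a[180:390,190:470],(533,400)),cv2.resize(s[150:330,220:460],(533,400))])
cv2.imwrite('pics/m3.png',cv2.resize(np.hstack([v[:400],v[400:]]),(800,300))[:,:,::-1])
print(robot.get_obs()['time'])
```

```text
scene tall [314.  297.2]
scene foot [334.3 342. ]
scene egg [294.4 278.6]
scene short [249.1 237. ]
scene dish [243.7 228.4]
scene lid [347.9 256.2]
scene jar [412.8 400.3]
side tall [330.  193.6]
side foot [319.2 195.6]
side egg [342.9 212.3]
side short [386.  255.3]
side dish [396.5 283.7]
side lid [295.3 238.3]
side jar [289.7 154.5]
29.0833
```

View pics/m3.png

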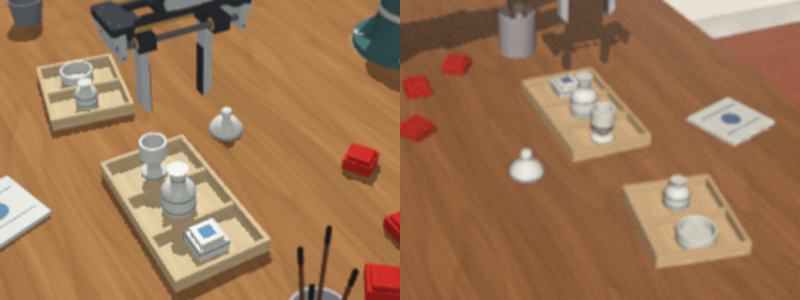

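All five pieces stand upright in their compartments: egg cup, tall vase and foot in tray_three, short vase and dish in tray_two. The lid and jar are unmoved, and the gripper is clear.

```bash
python3 -c "
from bench import robot
print(robot.close_job())"
```

```text
the job is handed in; nothing more can be done
None
```

The job is handed in with all five pieces upright in their compartments and the lid, brush jar and grey beaker left standing; a refused move call dropped the egg cup about 9 cm into its compartment, where it landed upright about 7 mm off centre, and I viewed 15 pictures, one over the limit of 14.

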